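# Zero the type-height gauge

## Task

Zero the type-height gauge: first set the brass cap rim-down (knob up) fully home in the gauge's round pocket and let go of it. Then take the blue-handled pin out of the wooden block, reach its steel point down through the yellow-ringed hole in the gauge's black housing, and press the recessed red key fully down. Finish while still gripping the pin and holding the key down, with the cap still seated; leave the orange awl and the other loose things on the bench where they are.

Things in the scene. Friction and masses are not known exactly. Their poses are not given: they have to be found in the camera images.
- gauge: Grey type-height gauge, fixed: slab 160 (x) x 200 (y) x 30 mm high, turned up to 18 degrees. Origin: centre of the underside, z up. The +y half has the round pocket; the -y half carries a black housing 130 (x) x 75 (y) mm centred at y -55, top 75 mm above the bench, with a yellow-ringed hole. Behind the pocket (x 47 to 77, y 2 to 98) a black readout, top 65 mm above the bench.
- pocket (a point): Centre of the floor of the gauge's round pocket, 20 mm above the bench; the pocket is 46 mm across and 10 mm deep from the slab's top. In its middle stands a steel anvil 18 mm across, 7 mm high, that goes up inside the hollow cap. z up, x and y as the gauge's.
- well (a point): Centre of the mouth of the yellow-ringed hole in the top of the black housing, 75 mm above the bench. The hole is round, vertical, 17 mm across; the red key lies at its bottom. z up, x and y as the gauge's.
- zero_key (a joint): Travel of the recessed red key: 0 at rest, 0.006 m fully down. It moves straight down against a spring: about 1.4 N to start, 4.5 N at the stop; it springs back when let go. The pin's own weight does not move it.
- zero_key_top (a point): Centre of the top of the red key (15 mm across), on the hole's axis, 25 mm below the mouth when at rest.
- cap: Loose brass cap, 90 to 160 g: a hollow cup turned rim-down, 40 mm across, 14 mm high (wall 4, hollow 10 mm deep), with a solid round knob on top, 22 mm across and 22 tall (14 to 36 mm above the rim). Origin: centre of the rim plane; z from rim to knob. It starts rim-down on the black rubber pad (4 mm thick). Seated, its origin lies at the point pocket.
- rest_pad: Black rubber pad 110 x 110 x 4 mm fixed on the bench, on the left or the right of the gauge; the cap lies on it. Origin: centre of the underside.
- tool_block: Wooden block 140 (x) x 60 (y) x 76 mm high, fixed on the bench on the other side of the gauge. Two upright holes, 11 mm across and 72 mm deep, at x -40 and +40 mm on its centre line: the pin stands in one, the awl in the other. Origin: centre of the underside; z up.
- pin: Loose setting pin, 50 to 90 g, upright in the block: round steel shank 7 mm across, 70 mm long, then a blue round handle 18 mm across and 60 mm tall (70 to 130 mm above the tip) with a white band. Origin: the tip; z from tip to handle. At the start the tip is 6 mm above the bench and the handle's shoulder rests on the block's top.
- awl: An awl of the same shape and size as the pin but with an orange handle, loose in the block's other hole, 80 mm from the pin. Leave it. Origin: the tip.
- wood_type_a: Loose dark wooden block of type 50 x 35 x 20 mm with a low disc on top. Leave it. Origin: centre of the underside.
- wood_type_b: Loose dark wooden block of type 50 x 28 x 20 mm with a low disc on top. Leave it. Origin: centre of the underside.
- slug: Loose bundle of metal type lines 36 x 70 x 21 mm. Leave it. Origin: centre of the underside.
- ink_tin: Loose ink tin 72 mm across, 50 mm high. Leave it. Origin: centre of the underside.
- solvent_jar: Loose closed jar 56 mm across, 85 mm high. Leave it. Origin: centre of the underside.
- loupe: Loose loupe 42 mm across, 42 mm high. Leave it. Origin: centre of the underside.

How it is judged (in metres and radians):
On the way, in this order (a step that is already met when the one before it is completed fails the run):
1. the cap sits rim-down, fully home in the pocket, let go (horizontal distance between cap and pocket below 0.006 m and z of cap in the frame of pocket below 0.003 m and angle between cap's own z axis and vertical below 0.08 rad and contact force between the fingers and cap below 0.1 N and linear speed of cap below 0.02 m/s), for 0.2 s.
2. the pin, held in the fingers, reaches down through the ringed hole (horizontal distance between pin and well below 0.008 m and z of pin in the frame of well below -0.012 m and angle between pin's own z axis and vertical below 0.3 rad and contact force between the fingers and pin above 2 N), for 0.1 s.
At the end, for the whole second after the job is handed in: Cap untouched in the pocket, rim-down (6 mm off centre, 3 mm up, 0.08 rad tilt at most); pin gripped (over 2 N), tip in the ringed hole (12 mm deep or more, within 8 mm of its axis, tilt under 0.3 rad), key held 4.5 mm down or more through the last second; bystanders moved under 30 mm (all of step 2 and horizontal distance between cap and pocket below 0.006 m and z of cap in the frame of pocket below 0.003 m and angle between cap's own z axis and vertical below 0.08 rad and value of joint zero_key above 0.0045 m and contact force between each of the arm, the fingers and cap below 0.1 N and distance of each of awl, wood_type_a, wood_type_b, slug, ink_tin, solvent_jar, loupe from where it was at the start of the episode below 0.03 m); the arm keeps its last pose, push and grip.
It fails at once if the awl or another loose bystander is moved more than 30 mm (distance of any of awl, wood_type_a, wood_type_b, slug, ink_tin, solvent_jar, loupe from where it was at the start of the episode above 0.03 m).
It also fails if it takes over 53 s, if anything falls off the work surface, if the arm or the gripper's body presses on something with over 40 N, if the wrist force passes 120 N, or if a joint passes its speed limit or range.

## Robot

A 7-joint arm with a two-finger parallel gripper is mounted at the origin on the work surface. World frame = base frame: x ahead of the robot, y to its left, z up, the work surface at z = 0. Lengths are in mm, angles in rad, forces in N, time in s.
With the tool pointing down it reaches from about 400 to 900 mm from the base axis. Payload 5.6 kg.
Tool frame: the origin (TCP) lies midway between the tips of the shut fingers; the grasp point (between the pads) lies 19 mm behind it; z points along the fingers, y is the line along which they close (so a half turn about z gives the same grasp; the last joint's range is limited). The gripper opens to 92 mm and grips with 3 to 60 N. Pads are 20 mm wide; open, the fingers measure 128 mm over their backs; the gripper's body (75 mm by 189 mm) begins 69 mm behind the grasp point.
Start: joints at [-0.043, 0.468, -0.012, 1.603, 0.006, 1.071, -0.056], TCP at [650.007, -0.044, 214.592] pointing down, gripper open.
Joint ranges: [-2.53, 2.53], [-0.31, 2.02], [-1.57, 1.55], [0.28, 2.44], [-1.29, 4.43], [0.15, 1.84], [-2.92, 2.92]. Speed limits (rad/s): [2.57, 2.57, 3.14, 3.14, 3.14, 3.14, 3.14].

## Interface

Orientations are given as a rotation vector (axis times angle).
In Python, from cell import robot, grip, kin, viewer gives the robot as it stands. Calls block until the motion is done:
- robot.movep(position, orientation): joint-space move of the TCP to a pose.
- robot.servo_line(position, feed=150, rotation=None): straight line of the TCP; rotation=None keeps the orientation; feed is the mean speed in mm/s.
- robot.goto_joints(angles): joint-space move.
- grip(opening, newtons=None): opening from 0.0 (shut) to 1.0 (fully open); newtons is the grip in N (None keeps the last); returns when the fingers have stopped.
- robot.hold(seconds).
- kin.ik(position, orientation): joint angles nearest the present ones, or None.
- robot.observe(): the state.
- viewer.read_camera(name): name is "scene" or "side" or "wrist"; returns the picture (384x512x3 uint8, red, green, blue); there is no depth.
- viewer.camera_info(name): a dict with "camera_matrix" (3x3 intrinsics, pixels), "R" (3x3) and "t" (3): a world point X has camera coordinates R X + t. Camera axes: x right, y down, z forward; pixel columns grow to the right and rows downward; lengths in mm; the calibration is good to about 2 mm. A picture is of the moment at which its call begins: read the wrist's pose just before it. camera_info takes no time and is no camera call; for the wrist camera it gives the pose at the moment of the call.
A pose or a line that the arm cannot do raises robot.IKError and nothing moves.
- robot.job_done(): hands the job in; it is judged then, once.
Trained networks look in the newest picture that a camera, given by its name, has taken for a name from the list of things; names that differ only in an ending like _2 or _b are one class to them, and where a whole thing is asked for, a point or a joint stands for the part that bears it (a point fixed in the world has none). Each returns a list of dicts, best first, with "confidence" (0 to 1); they miss things now and then, are a little off and sometimes report something else, mostly with a low value. They report only what shows in the picture. A call takes as long as a camera call.
- viewer.silhouettes(name, camera): "mask" (384x512 bool, what is visible of it).
- viewer.pinpoint(name, camera): "at" ([x, y, z] in mm, in the coordinates of the camera as it stood for that picture, good to about 4 mm: a listed point, or the origin of a listed thing).
The state is a dict: "t": time; "joints": joint angles; "joint_velocities": joint speeds; "joint_torque": joint torques, N m; "tcp_pos": TCP position; "tcp_rot": TCP orientation; "contact_force": force on the tool from outside, world axes, zero at the start; "wrist_torque": the same for the moment, N m; "grip_width": opening from 0.0 (shut) to 1.0 (fully open); "grip_force": force on a finger pad.
Only numpy, scipy, OpenCV 4.12 (cv2) and the standard library are available. Lean on these libraries where they do the work, as an engineer would, in place of code of your own. Each camera call takes 0.05 s, during which the arm holds its last target. There are 200 camera calls.

## Working session

There is one attempt and no reset: what is moved stays moved. The work goes in short steps, each a Python script; the robot and the scene stay as the last script left them, time stands still between calls to the robot, and variables do not carry over. Pictures are saved under pics/ and viewed, at most 10 in all, crops included, and the job is handed in when it is done.

```bash
ls; mkdir -p pics; cat > h.py <<'E'
import numpy as np, cv2
from cell import robot, grip, kin, viewer
def w(cam,p):
    i=viewer.camera_info(cam); return np.array(i["R"]).T@(np.array(p)-np.array(i["t"]))
def ray(cam,uv,z):
    i=viewer.camera_info(cam);R=np.array(i["R"]);c=-R.T@np.array(i["t"])
    d=R.T@np.linalg.inv(i["camera_matrix"])@[uv[0],uv[1],1]
    return c+d*(z-c[2])/d[2]
def proj(cam,X):
    i=viewer.camera_info(cam);p=np.array(i["camera_matrix"])@(np.array(i["R"])@X+np.array(i["t"]));return p[:2]/p[2]
def save(cam,n):
    im=viewer.read_camera(cam); cv2.imwrite(f"pics/{n}.png",im[:,:,::-1]); return im
E
python3 - <<'E'
from h import *
np.set_printoptions(precision=1,suppress=True)
ims=[save(c,c+"0") for c in("scene","side","wrist")]
cv2.imwrite("pics/two.png",cv2.resize(np.hstack(ims[:2]),(800,300))[:,:,::-1])
for n in("gauge","pocket","well","cap","pin","awl","tool_block","rest_pad"):
    for c in("scene","side","wrist"):
        r=viewer.pinpoint(n,c)
        print(n,c,[(w(c,d["at"]),round(d["confidence"],2)) for d in r[:2]])
for c in("scene","side","wrist"): print(c,w(c,[0,0,0]),w(c,[0,0,1])-w(c,[0,0,0]))
print(robot.observe())
E
```

```text
pics
gauge scene [(array([571.6, -27.2,   4.1]), 0.95)]
gauge side [(array([575.8, -28.2,  -2.9]), 0.97), (array([390. ,   2.1,  -1.3]), 0.55)]
gauge wrist [(array([575.5, -34.1,  -1.2]), 0.81)]
pocket scene [(array([577.1,  23.3,  21.5]), 0.63)]
pocket side [(array([571.1,  26.8,  21. ]), 0.87), (array([468. , 330.7,   1.7]), 0.28)]
pocket wrist [(array([572.6,  22.2,  23.1]), 0.94), (array([779.7, -55.8,   0.6]), 0.49)]
well scene []
well side [(array([536.3, -77.2,  77. ]), 0.98)]
well wrist []
cap scene []
cap side [(array([ 533.7, -264.4,    2. ]), 0.72)]
cap wrist [(array([ 536.2, -276.8,    7.9]), 0.67)]
pin scene []
pin side []
pin wrist []
awl scene []
awl side [(array([390.9,   0.2,  -2.4]), 0.22)]
awl wrist []
tool_block scene []
tool_block side [(array([465.5, 330.4,  -0.3]), 0.96)]
tool_block wrist []
rest_pad scene [(array([ 523.2, -267.1,   -0.4]), 0.53)]
rest_pad side [(array([ 526.4, -265.5,   -1.7]), 0.6), (array([ 745.4, -243.6,   -0.7]), 0.59)]
rest_pad wrist [(array([ 525.4, -269.7,    1.2]), 0.58)]
scene [1067.2  485.9  929.8] [-0.4 -0.4 -0.8]
side [103.9 831.8 747.2] [ 0.4 -0.7 -0.6]
wrist [650.1  72.2 385.3] [-0.  -0.3 -1. ]
{'t': 1.35, 'joints': array([-0. ,  0.5, -0. ,  1.6,  0. ,  1.1, -0.1]), 'joint_velocities': array([-0., -0., -0., -0., -0.,  0.,  0.]), 'joint_torque': array([ -0. , -52. ,  -0. , -24.4,  -0.1,   0. ,  -0. ]), 'tcp_pos': array([650. ,  -0. , 214.6]), 'tcp_rot': array([ 2.2,  2.2, -0. ]), 'contact_force': array([-0.3, -0.1,  0.4]), 'wrist_torque': array([ 0.,  0., -0.]), 'grip_force': 0.0, 'grip_width': 1.002987303749852}
```

View pics/scene0.png

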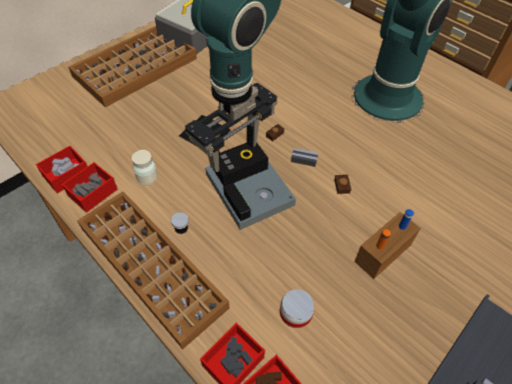

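View pics/side0.png

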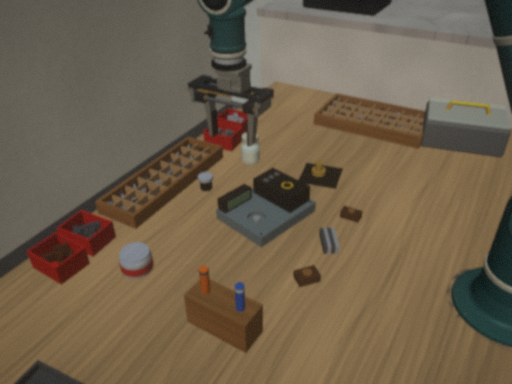

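The side view shows the cap on its pad at (318,168), the gauge at (265,200), and the blue pin at (240,295) with the orange awl at (204,280). The scene view shows the blue pin nearer the robot base. Next I'll move the wrist camera over the gauge, cap and block.

```bash
python3 - <<'E'
from h import *
np.set_printoptions(precision=1,suppress=True)
rot=robot.observe()["tcp_rot"]
ims=[]
for k,(p,names) in enumerate([((565,0,235),("pocket","well","gauge")),((534,-245,220),("cap","rest_pad")),((468,340,280),("pin","awl","tool_block"))]):
    robot.movep(p,rot); robot.hold(0.15)
    ims.append(save("wrist",f"w{k}"))
    np.savez(f"w{k}.npz",**{a:np.array(b) for a,b in viewer.camera_info("wrist").items() if a in("R","t","camera_matrix")})
    for n in names:
        r=viewer.pinpoint(n,"wrist")
        print(n,[(w("wrist",d["at"]),proj("wrist",w("wrist",d["at"])),round(d["confidence"],2)) for d in r[:2]])
# from the fixed cameras now
for n in("pocket","well","cap","pin","awl","tool_block"):
    for c in("scene","side"):
        if n=="pocket": save(c,c+"1")
for c in("scene","side"):
    for n in("gauge","pocket","well","cap","pin","awl","tool_block"):
        r=viewer.pinpoint(n,c); print(n,c,[(w(c,d["at"]),round(d["confidence"],2)) for d in r[:1]])
cv2.imwrite("pics/wall.png",cv2.resize(np.vstack([np.hstack(ims[:2]),np.hstack([ims[2],viewer.read_camera("side")])]),(800,600))[:,:,::-1])
print(robot.observe()["t"])
E
```

```text
pocket [(array([571.4,  25.5,  22.3]), array([264.3, 157.7]), 0.66)]
well [(array([538.1, -75.8,  71.8]), array([240.3, 236.7]), 0.55)]
gauge [(array([575.7, -31.1,   0.6]), array([267., 192.]), 0.72)]
cap [(array([ 536.4, -280.1,    5.7]), array([261.3, 198.7]), 0.75)]
rest_pad [(array([ 519.1, -271.3,    3.3]), array([250. , 192.5]), 0.75)]
pin [(array([432. , 327.7,   7.8]), array([238.9, 175.4]), 0.79)]
awl [(array([512.6, 326.5,   5.4]), array([286.2, 175.9]), 0.7), (array([474.3, 328.3,  -3.3]), array([263.8, 173.9]), 0.57)]
tool_block [(array([472.3, 329.3,   0.3]), array([262.7, 173.8]), 0.83), (array([578.5, -33. ,  -0. ]), array([313.4, 345.4]), 0.7)]
gauge scene [(array([573.7, -28.7,   1.6]), 0.77)]
pocket scene [(array([573.5,  22.8,  24.1]), 0.8)]
well scene [(array([535.3, -78.3,  75.2]), 0.89)]
cap scene [(array([ 526.9, -271.9,    5.1]), 0.45)]
pin scene []
awl scene []
tool_block scene [(array([472.9, 328.5,   1.2]), 0.76)]
gauge side [(array([572.5, -29.6,  -2.1]), 0.74)]
pocket side [(array([573.8,  21. ,  18.9]), 0.83)]
well side [(array([537.1, -77.5,  76.9]), 0.6)]
cap side [(array([ 536.9, -267.9,    5.2]), 0.55)]
pin side [(array([ 534.2, -270. ,    2.7]), 0.56)]
awl side []
tool_block side [(array([469.9, 330.9,   0.4]), 0.73)]
6.7417
```

View pics/wall.png

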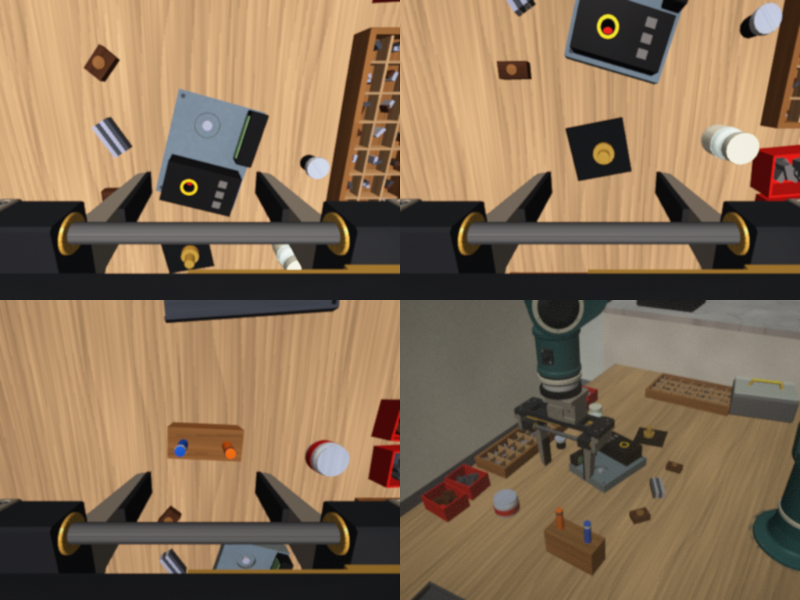

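The wrist pictures show the pocket, ring, cap and both tools, and the networks agree with the given sizes. I'll refine with colour centroids at the known heights.

```bash
cat > ref.py <<'E'
from h import *
np.set_printoptions(precision=1,suppress=True)
def rayk(k,uv,z):
    i=np.load(f"w{k}.npz");R=i["R"];c=-R.T@i["t"];d=R.T@np.linalg.inv(i["camera_matrix"])@[uv[0],uv[1],1];return c+d*(z-c[2])/d[2]
def comp(im,lo,hi,roi,amin=20):
    h=cv2.inRange(cv2.cvtColor(im,cv2.COLOR_BGR2HSV),lo,hi);m=np.zeros_like(h);x0,y0,x1,y1=roi;m[y0:y1,x0:x1]=h[y0:y1,x0:x1]
    n,l,s,c=cv2.connectedComponentsWithStats(m);j=1+np.argmax(s[1:,4]);return s[j],c[j],(l==j)
if __name__=="__main__":
    a,b,c=[cv2.imread(f"pics/w{k}.png") for k in range(3)]
    s,u,m=comp(a,(22,150,120),(35,255,255),(215,215,265,265));e=cv2.fitEllipse(cv2.findContours(m.astype(np.uint8),0,1)[0][0]);print("ring",s,e,rayk(0,e[0],75))
    s,u,m=comp(b,(10,90,60),(32,255,255),(230,160,290,230));print("cap",s,u,rayk(1,u,30))
    s,u,m=comp(c,(105,120,50),(125,255,255),(210,150,260,200));print("pin",s,u)
    s,u,m=comp(c,(5,170,120),(14,255,255),(270,150,310,200));print("awl",s,u)
    cr=[cv2.resize(x,(390,390),interpolation=cv2.INTER_CUBIC) for x in(a[125:190,232:297],b[160:225,228:293],c[150:215,205:270],c[150:215,255:320])]
    cv2.imwrite("pics/cr.png",cv2.resize(np.vstack([np.hstack(cr[:2]),np.hstack(cr[2:])]),(600,600)))
E
python3 ref.py
```

```text
ring [230 229  23  22 255] ((241.22525024414062, 239.28451538085938), (20.785083770751953, 22.29581642150879), 97.98844909667969) [539.9 -78.2  75. ]
cap [246 182  29  30 683] [260.2 196.2] [ 534.8 -269.1   30. ]
pin [224 187  13  13 136] [230.  193.3]
awl [283 179  21  21 289] [292.7 190. ]
```

View pics/cr.png

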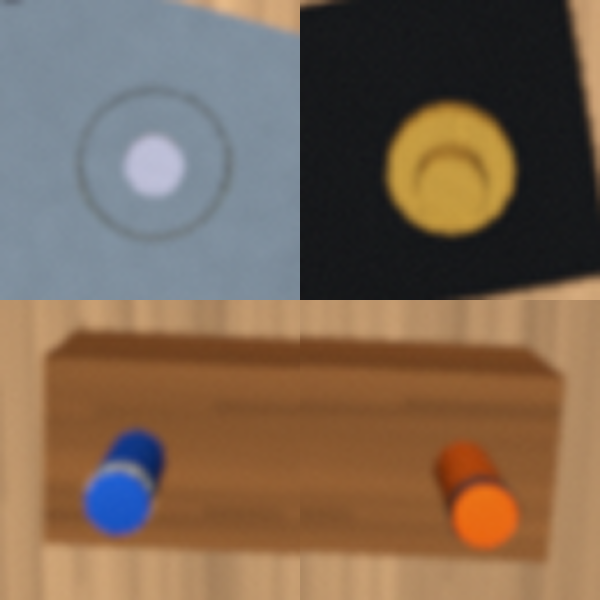

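Crops: the pocket circle centre is at about (265.6,160.5), the cap cup top at (260.7,196.4), the knob top at (260.7,201.6), the blue handle top at (230.6,194) and the awl top at (295.3,197).

```bash
python3 - <<'E'
from ref import *
for n,k,u,z in[("pocket",0,(265.6,160.5),30),("anvil",0,(265.6,161),27),("cuptop",1,(260.7,196.4),18),("knob",1,(260.7,201.6),40),("pin",2,(230.6,194),136),("awl",2,(295.3,197),136)]: print(n,rayk(k,u,z))
# fixed cameras: ring, handle top, from saved pics
for cam in("scene","side"):
    im=cv2.imread(f"pics/{cam}1.png")
    for n,lo,hi,z in[("blue",(105,150,80),(125,255,255),106),("orange",(5,190,140),(14,255,255),106),("yellow",(24,170,140),(35,255,255),75)]:
        s,u,m=comp(im,lo,hi,(150,100,450,384));print(cam,n,s,ray(cam,u,z))
E
```

```text
pocket [573.3  22.5  30. ]
anvil [573.3  21.4  27. ]
cuptop [ 535.6 -272.6   18. ]
knob [ 535.6 -274.1   40. ]
pin [431.9 328.7 136. ]
awl [511.7 324.7 136. ]
scene blue [401 218   9  11  43] [439.7 335.5 106. ]
scene orange [383 229   8   7  46] [488.4 320.8 106. ]
scene yellow [241 150   5   3   5] [537.  -89.8  75. ]
side blue [237 295   5  15  28] [426.  340.6 106. ]
side orange [200 267   7   5  29] [528.  305.4 106. ]Traceback (most recent call last):
  File "<stdin>", line 7, in <module>
  File "ref.py", line 7, in comp
    n,l,s,c=cv2.connectedComponentsWithStats(m);j=1+np.argmax(s[1:,4]);return s[j],c[j],(l==j)
                                                    ~~~~~~~~~^^^^^^^^^
    return _wrapfunc(a, 'argmax', axis=axis, out=out, **kwds)
    return bound(*args, **kwds)
ValueError: attempt to get argmax of an empty sequence
```

The measurements agree: pin to awl is 79.9 mm, and the pocket and well offsets are plausible. Next I'll grasp the cap.

```bash
python3 - <<'E'
from h import *
np.set_printoptions(precision=2,suppress=True)
rot=robot.observe()["tcp_rot"]; print(rot)
robot.movep((535.6,-273,130),rot); grip(0.6)
robot.servo_line((535.6,-273,21),feed=100); robot.hold(0.1)
o=robot.observe();print(o["tcp_pos"],o["contact_force"],o["t"])
grip(0,20); o=robot.observe();print(o["grip_width"]*92,o["grip_force"],o["tcp_pos"])
robot.servo_line((535.6,-273,130),feed=120);o=robot.observe();print(o["grip_width"]*92,o["grip_force"],o["contact_force"],o["t"])
im=save("wrist","g1"); s=save("side","g1s")
cv2.imwrite("pics/g1b.png",np.hstack([cv2.resize(im[150:350,100:420],(400,300)),cv2.resize(s[60:210,230:430],(400,300))])[:,:,::-1])
E
```

```text
[2.22 2.22 0.  ]
[ 536.14 -273.22   21.76] [-0.35 -0.54 -0.27] 11.0417
21.42470127524765 20.00005602836609 [ 535.56 -272.97   21.  ]
21.12302421064687 19.999811053276062 [-0.27  0.7  -1.68] 12.7083
```

View pics/g1b.png

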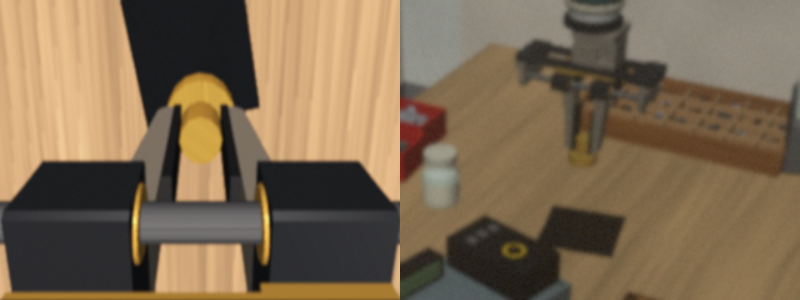

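The cap hangs upright between the fingers, with the knob top at about pixel (261.6,245). I'll check its offset in the grip and then place it.

```bash
python3 - <<'E'
from h import *
np.set_printoptions(precision=2,suppress=True)
print(robot.observe()["tcp_pos"],ray("wrist",(261.6,245.3),149))
robot.movep((573.3,22.2,110),robot.observe()["tcp_rot"])
robot.servo_line((573.3,22.2,55),feed=80); robot.hold(0.3)
o=robot.observe();print(o["tcp_pos"],o["contact_force"],o["t"])
for z in range(50,35,-2):
    robot.servo_line((573.3,22.2,z),feed=40)
    o=robot.observe();print(z,o["tcp_pos"],o["contact_force"],o["t"])
    if o["contact_force"][2]>6: break
im=save("wrist","p1"); s=save("side","p1s")
cv2.imwrite("pics/p1b.png",np.hstack([cv2.resize(im[150:350,100:420],(400,300)),cv2.resize(s[130:280,180:380],(400,300))])[:,:,::-1])
E
```

```text
[ 535.   -272.72  128.97] [ 535.9  -273.16  149.  ]
[573.56  22.24  55.44] [ 0.31 -0.34 -0.41] 15.0833
50 [572.97  22.19  49.64] [ 0.49 -0.45 -0.93] 15.3583
48 [573.2   22.18  47.85] [ 0.05  0.51 -0.94] 15.6083
46 [573.17  22.18  45.84] [-0.46 -0.23 -1.21] 15.8583
44 [573.2   22.18  43.85] [-0.42 -0.89 -0.58] 16.1083
42 [573.14  22.17  41.83] [ 0.81  0.76 -0.4 ] 16.3583
40 [573.19  22.2   39.86] [ 0.55  0.38 -1.43] 16.6083
38 [573.18  22.2   37.85] [-0.1   0.41 -0.3 ] 16.8583
36 [573.61  22.22  36.91] [-1.62 -0.43  5.36] 17.1083
```

View pics/p1b.png

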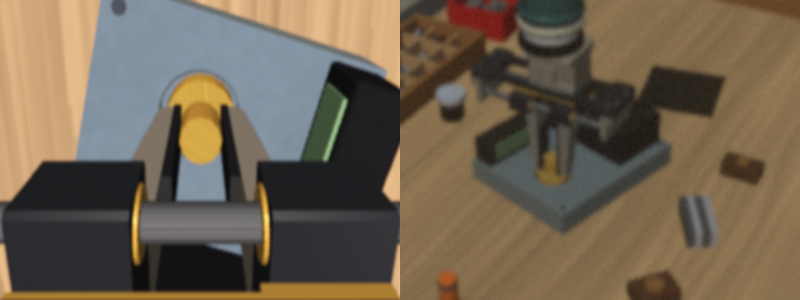

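The cap touched down at TCP z≈37, which is the seated height. I'll release it, check it, and then fetch the pin.

```bash
python3 - <<'E'
from h import *
np.set_printoptions(precision=2,suppress=True)
rot=robot.observe()["tcp_rot"]
grip(0.45); robot.hold(0.3)
robot.servo_line((573.3,22.2,110),feed=120)
robot.movep((565,10,235),rot); robot.hold(0.3)
im=save("wrist","c1")
print([(w("wrist",d["at"]),d["confidence"]) for d in viewer.pinpoint("cap","wrist")[:1]])
i=viewer.camera_info("wrist");np.savez("w3.npz",R=i["R"],t=i["t"],camera_matrix=i["camera_matrix"])
a=cv2.resize(im[100:260,200:360],(600,600),interpolation=cv2.INTER_CUBIC);cv2.imwrite("pics/c1b.png",a[:,:,::-1])
print(proj("wrist",[573.3,22.2,34]),proj("wrist",[538.5,-77.6,75]),robot.observe()["t"])
E
```

```text
[(array([572.3 ,  20.35,  21.31]), 0.96)]
[266.73 168.37] [241.35 245.89] 19.725
```

View pics/c1b.png

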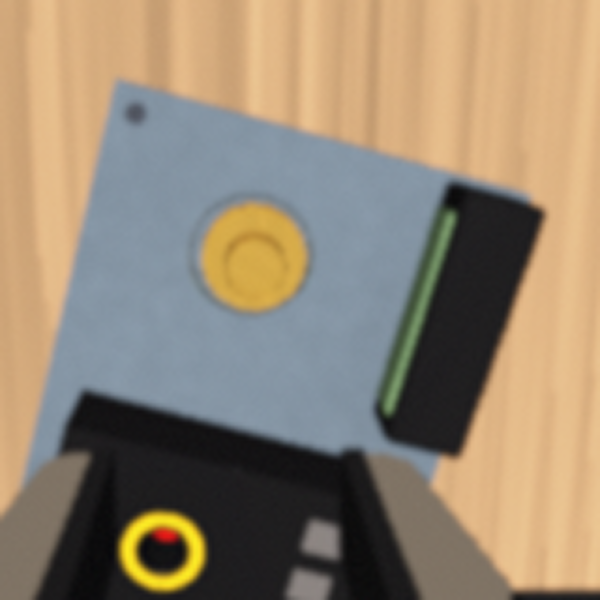

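The cap is seated in the pocket (crop (254,257)), and the ring is at (162,551). Now the pin.

```bash
python3 - <<'E'
from ref import *
rot=robot.observe()["tcp_rot"]
im=cv2.imread("pics/c1.png");s,u,m=comp(im,(22,150,120),(35,255,255),(215,215,275,285));e=cv2.fitEllipse(cv2.findContours(m.astype(np.uint8),0,1)[0][0]);print("ring",e,rayk(3,e[0],75))
robot.movep((431.9,328.5,190),rot); grip(0.5)
robot.servo_line((431.9,328.5,87),feed=100); robot.hold(0.1)
o=robot.observe();print(o["tcp_pos"],o["contact_force"],o["t"])
grip(0,40); o=robot.observe();print(o["grip_width"]*92,o["grip_force"])
robot.servo_line((431.9,328.5,187),feed=100);robot.hold(.2);o=robot.observe();print(o["tcp_pos"],o["grip_width"]*92,o["grip_force"],o["contact_force"],o["t"])
im=save("wrist","pin1"); s=save("side","pin1s")
print(ray("wrist",(0,0),0)[:0],proj("wrist",[431.9,328.5,236]))
cv2.imwrite("pics/pin1b.png",np.hstack([cv2.resize(im[150:350,100:420],(400,300)),cv2.resize(s[180:330,140:340],(400,300))])[:,:,::-1])
E
```

```text
ring ((242.86856079101562, 246.54249572753906), (20.701175689697266, 22.375516891479492), 96.04877471923828) [540.5 -78.6  75. ]
[432.3 328.8  87.7] [ 0.4 -0.2 -0.5] 22.6
17.47256073592364 39.999858140945435
[431.6 328.3 186.4] 17.09892617414017 39.99943971633911 [-0.3  0.2 -1.4] 24.4917
[] [260.1 269.6]
```

View pics/pin1b.png

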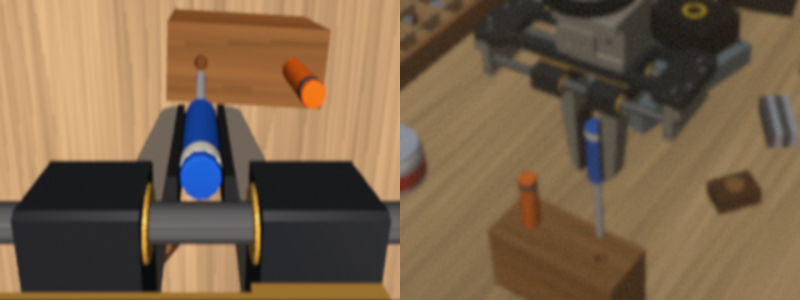

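The pin is held upright and its hole is empty. I'll move above the well, lower it, and watch the forces.

```bash
python3 - <<'E'
from h import *
np.set_printoptions(precision=1,suppress=True)
rot=robot.observe()["tcp_rot"]; x,y=539.5,-78.2
robot.servo_line((431.9,328.5,205),feed=100)
robot.movep((x,y,205),rot)
robot.servo_line((x,y,162),feed=80); robot.hold(0.3)
o=robot.observe();print(o["tcp_pos"],o["contact_force"],o["t"])
im=save("wrist","k1"); s=save("side","k1s"); s2=save("scene","k1c")
cv2.imwrite("pics/k1b.png",np.hstack([cv2.resize(im[130:330,150:380],(260,226)),cv2.resize(s[140:220,240:332],(260,226),interpolation=2),cv2.resize(s2[120:200,200:292],(260,226),interpolation=2)])[:,:,::-1])
for z in (156,150,144,138,134):
    robot.servo_line((x,y,z),feed=40)
    o=robot.observe();print(z,o["tcp_pos"],o["contact_force"],o["grip_width"]*92,o["t"])
    if o["contact_force"][2]>5: break
E
```

```text
[539.7 -78.2 162.4] [-0.   0.1 -0.3] 27.4667
156 [539.2 -78.2 155.6] [-0.1  0.6  0.4] 17.318835341160657 27.9167
150 [539.2 -78.2 149.6] [ 0.2  0.1 -0.8] 17.238849372462244 28.2167
144 [539.3 -78.2 143.7] [-0.4  0.  -1. ] 17.33017581041852 28.5167
138 [539.2 -78.2 137.7] [ 0.1  0.2 -1. ] 17.711047335651052 28.8167
134 [539.3 -78.2 133.7] [-0.3  0.8  0.1] 17.602830795167993 29.0667
```

View pics/k1b.png

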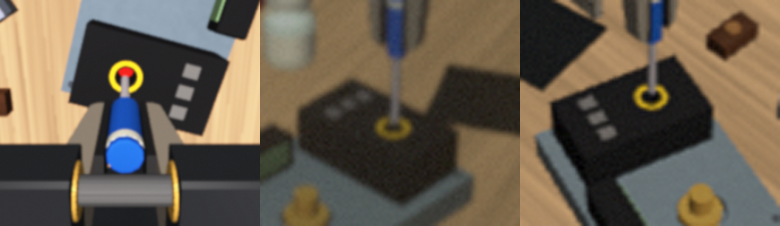

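The tip went centrally through the ring in all three views, and the descent was free down to tip z≈53. Now I'll press the key.

```bash
python3 - <<'E'
from h import *
np.set_printoptions(precision=1,suppress=True)
x,y=539.5,-78.2
for z in (131,129,127,125,124,123,122,121,120,119,118):
    robot.servo_line((x,y,z),feed=30); robot.hold(.2)
    f=[];
    for _ in range(5): robot.hold(.02); f.append(robot.observe()["contact_force"])
    o=robot.observe();print(z,o["tcp_pos"],np.mean(f,0),o["grip_force"],o["t"])
    if np.mean(f,0)[2]>11: break
E
```

```text
131 [539.6 -78.2 131.1] [ 0.3  0.1 -0.4] 39.99976873397827 29.6
129 [539.6 -78.2 129.1] [ 0.  -0.1  1.7] 40.00004589557648 30.1333
127 [539.6 -78.2 127.1] [ 0.2 -0.   2.8] 40.00050902366638 30.6667
125 [539.7 -78.2 125.1] [0.1 0.4 3.5] 40.00046789646149 31.2
124 [539.8 -78.2 124.8] [-0.7  0.1  9.1] 40.00380098819733 31.7333
123 [539.9 -78.3 124.6] [-2.7  0.4 15. ] 40.0141704082489 32.2667
```

The force followed the spring and then hit the hard stop at TCP z≈125, so the key is fully down. I'll hand in.

```bash
python3 - <<'E'
from h import *
save("side","end"); r=viewer.pinpoint("cap","side"); print([(w("side",d["at"]),d["confidence"]) for d in r[:1]])
o=robot.observe(); print(o["contact_force"],o["tcp_pos"],o["grip_force"])
print(robot.job_done())
E
```

```text
[(array([573.49329419,  28.48461498,  20.84661835]), 0.79)]
[-2.50562985 -0.31675729 14.95829091] [539.93746848 -78.24054337 124.58382287] 40.01415431499481
the job is handed in; nothing more can be done
None
```

I handed the job in at about 32 s with the cap seated in the pocket and the pin still gripped at 40 N, holding the red key down against its stop at about 15 N; the judge's result was not shown.

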